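# Check the clamp levers and mark the loose one

## Robot

A 7-joint arm with a two-finger parallel gripper is mounted at the origin on a cart in front of the work surface, level with it; the furniture and walls round the work are solid. World frame = base frame: x ahead of the robot, y to its left, z up, the work surface at z = 0. Lengths are in m, angles in rad, forces in N, time in s.
With the tool pointing down it reaches from about 0.4 to 0.85 m from the base axis. Payload 10.4 kg.
Tool frame: the origin (TCP) lies at the very end of the fingers, on their centre line; the grasp point (between the pads) lies 19 mm behind it; z points along the fingers, y is the direction in which the jaws open and shut (so a half turn about z gives the same grasp; the last joint's range is limited). The gripper opens to 87 mm and grips with 3 to 60 N. Pads are 19 mm wide; open, the fingers measure 117 mm over their backs; the gripper's body (75 mm by 190 mm) begins 51 mm behind the grasp point.
Start: joints at [1.131, 0.332, -0.065, 1.46, 0.022, 1.35, -0.088], TCP at [0.253, -0.572, 0.223] pointing down, gripper open.
Joint ranges: [-2.6, 2.6], [-0.5, 2.12], [-1.47, 1.34], [0.16, 2.42], [-1.27, 4.41], [0.06, 2.06], [-2.6, 2.6]. Speed limits (rad/s): [2.22, 2.22, 2.79, 2.79, 3.14, 3.14, 3.14].

## Interface

Orientations are given as a unit quaternion [x, y, z, w].
In Python, from bench import read_state, camera, close_job gives the robot as it stands.
- The arm moves only by the shell command python3 -m inch 'ROWS' [OPENING] [FORCE]. ROWS is JSON, a list of rows, each a list of 6 numbers: the shift along the tool's x, y, z as a fraction of full scale, then the turn, a rotation vector about the tool's x, y, z as a fraction of full scale. In form: [[tx, ty, tz, ax, ay, az], ...]. A call has 1 to 5 rows; each row shifts and turns the commanded pose from where the row before left it, along the tool's axes as they then stand; what a row does not reach is not made up. Full scale, the value 1, is 0.04 m for a shift and 120 degrees for a turn. A row lasts 1/8 s, in which the tool goes at most 62.5 mm and 10.7 degrees, less where a joint would pass 70% of its speed; a pose out of reach is approached as far as the arm can. A call with a number of a shift or a turn outside -1 to 1 is refused whole. A call with a gripper value outside its range is refused whole. OPENING is the opening, from -1 (shut) to 1 (fully open), so that 0 is half open, set as the call begins (- or left out, the last holds). The fingers move at their own pace and stop on an object; FORCE is the grip in N (left out, the last holds). Time passes only in rows, so rows that do not move let the fingers close. It gives the time, the measured TCP pose, the force and the opening at its end, in the units of the state.
- read_state(): the state, without advancing time (a new reading comes with each control period).
- camera(name): name is "scene" or "side" or "wrist"; returns a dict with "img" (480x640x3 uint8, red, green, blue), "depth" (480x640 float32, m along the optical axis (not along the pixel's ray), 0 where there is no reading), "fx", "fy", "cx", "cy" (pixels), "k1" (the pictures are not rectified: a ray, as slopes to the right and down, at radius r is drawn at 1 + k1 r^2 times it, then the intrinsics apply), "position" and "orientation" of the camera in the world; the wrist camera has in their place "tool_from_camera" (4x4, takes a point from camera to tool coordinates, whose origin is the TCP and whose axes are the flange's). Camera axes: x right, y down, z forward; pixel columns grow to the right and rows downward; lengths in m; the calibration is good to about 2 mm. A picture is of the moment at which its call begins: read the wrist's pose just before it.
- close_job(): hands the job in, once; it reports no verdict.
The state is a dict: "time": time; "joint_positions": joint angles; "joint_vel": joint speeds; "joint_torque": joint torques, N m; "ee_pos": TCP position; "eef_rot": TCP orientation; "ft_force": force on the tool from outside, world axes, zero at the start; "torque": the same for the moment, N m; "width": finger opening in m.
Only numpy, scipy, OpenCV 4.12 (cv2) and the standard library are available. Lean on these libraries where they do the work, as an engineer would, in place of code of your own. Each camera call takes 0.05 s, during which the arm holds its last target.

## Task

Check the three clamp levers for tightness: push the upright handle of each one clockwise (seen from above) slowly until it holds firm at about 10 N, and never press on a clamp with more than 20 N. One of them is loose: it gives way to a light push and swings well round before it holds. After all three have been checked, take the square-headed marker pin from its holder block, push it upright and fully home into the socket of the clamp that was loose, and let go; do not shift the tape roll, the wood block or the cup.

Things in the scene. Friction and masses are not known exactly. Their poses are not given: they have to be found in the camera images.
- clamp_a: Clamp block, one of three that look alike: grey plastic base 56 x 105 x 22 mm fixed to the worktop, with a copper strap across it and a clamp lever on an upright pivot. Origin on the pivot axis at worktop height; z up, own +y is roughly where the lever points, own -y the end with the marker socket. Any one of the three may be the loose one.
- knob_a (a point): Middle of the upper part of the upright black round handle (16 mm diameter, standing from 39 to 95 mm above the worktop, this point at 75 mm) at the end of lever A, 60 mm from the pivot axis. The flat steel lever arm below it lies 32 to 40 mm above the worktop, the pivot nut ends at 47 mm.
- lever_a (a joint): Angle (rad) of the nut of lever A, growing clockwise seen from above; about 0 at the start on all three. It stays where left. Its arm flexes, about 2.3 N per mm at the handle. A tight lever gives at about 5 N and at 10 N its handle has moved about 10 mm; the loose one gives under 2.5 N and is firm after about 25 mm. The place of the firm stop is not known beforehand.
- socket_a (a point): Centre of the mouth of the marker socket of clamp A: an upright round hole, 14 mm wide, chamfered, 18 mm deep, in the top face of the base, 22 mm above the worktop, 52 mm from the pivot axis.
- clamp_b: Clamp block, one of three that look alike: grey plastic base 56 x 105 x 22 mm fixed to the worktop, with a copper strap across it and a clamp lever on an upright pivot. Origin on the pivot axis at worktop height; z up, own +y is roughly where the lever points, own -y the end with the marker socket. Any one of the three may be the loose one.
- knob_b (a point): Middle of the upper part of the upright black round handle (16 mm diameter, standing from 39 to 95 mm above the worktop, this point at 75 mm) at the end of lever B, 60 mm from the pivot axis. The flat steel lever arm below it lies 32 to 40 mm above the worktop, the pivot nut ends at 47 mm.
- lever_b (a joint): Angle (rad) of the nut of lever B, growing clockwise seen from above; about 0 at the start on all three. It stays where left. Its arm flexes, about 2.3 N per mm at the handle. A tight lever gives at about 5 N and at 10 N its handle has moved about 10 mm; the loose one gives under 2.5 N and is firm after about 25 mm. The place of the firm stop is not known beforehand.
- socket_b (a point): Centre of the mouth of the marker socket of clamp B: an upright round hole, 14 mm wide, chamfered, 18 mm deep, in the top face of the base, 22 mm above the worktop, 52 mm from the pivot axis.
- clamp_c: Clamp block, one of three that look alike: grey plastic base 56 x 105 x 22 mm fixed to the worktop, with a copper strap across it and a clamp lever on an upright pivot. Origin on the pivot axis at worktop height; z up, own +y is roughly where the lever points, own -y the end with the marker socket. Any one of the three may be the loose one.
- knob_c (a point): Middle of the upper part of the upright black round handle (16 mm diameter, standing from 39 to 95 mm above the worktop, this point at 75 mm) at the end of lever C, 60 mm from the pivot axis. The flat steel lever arm below it lies 32 to 40 mm above the worktop, the pivot nut ends at 47 mm.
- lever_c (a joint): Angle (rad) of the nut of lever C, growing clockwise seen from above; about 0 at the start on all three. It stays where left. Its arm flexes, about 2.3 N per mm at the handle. A tight lever gives at about 5 N and at 10 N its handle has moved about 10 mm; the loose one gives under 2.5 N and is firm after about 25 mm. The place of the firm stop is not known beforehand.
- socket_c (a point): Centre of the mouth of the marker socket of clamp C: an upright round hole, 14 mm wide, chamfered, 18 mm deep, in the top face of the base, 22 mm above the worktop, 52 mm from the pivot axis.
- marker_head (a point): Centre of the square white plastic head (22 x 22 mm, 28 mm high, edges along its x and y) of the loose marker pin, 40 g. It starts upright in a like hole in a grey holder block (60 x 60 x 22 mm), head centre 58 mm, head's underside 44 mm above the worktop, and sits as high when fully home in a clamp's socket. z points up the pin.
- marker_tip (a point): Lower end of the marker pin, 54 mm under the head's centre; the steel shank is 12 mm in diameter and 40 mm long with a tapered end.
- tape_roll: Bystander: roll of masking tape lying flat, 68 x 68 x 24 mm, origin at the centre of its underside.
- wood_block: Bystander: wooden block 40 x 85 x 34 mm, origin at the centre of its underside. It lies at the right front corner of the fixed power supply, a metal case 163 mm high behind the left and middle clamps (front face at x = 0.54, from y = -0.11 to 0.29): go round or well over it.
- cup: Bystander: open plastic cup, 96 mm across, 108 mm high, origin at the centre of its underside.
Mind the look-alikes: they are no part of the job. What is shaped like the part that bears marker_head but pink is not meant.

How it is judged:
By the outcome, as a careful person would: the job done as asked, in the order asked, and still so for the second after the job is handed in, with the robot touching nothing.
It also fails if it takes over 72 s, if anything falls off the work surface, if the arm or the gripper's body presses on something with over 40 N, if the wrist force passes 120 N, or if a joint passes its speed limit or range.

## Working session

There is one attempt and no reset: what is moved stays moved. The work goes in short steps, Python scripts to look and compute and a shell command to move; the robot and the scene stay as the last step left them, time stands still between calls to the robot, and variables do not carry over. Pictures are saved under pics/ and viewed, and the job is handed in when it is done.

```bash
ls; mkdir -p pics
python3 - <<'E'
from bench import *
import cv2
s=read_state();print({k:(v if not hasattr(v,'tolist') else v.tolist()) for k,v in s.items()})
for n in ["scene","side","wrist"]:
    c=camera(n);cv2.imwrite(f"pics/{n}0.png",c["img"][:,:,::-1])
    print(n,{k:v for k,v in c.items() if k not in("img","depth")})
E
```

```text
pics
{'time': 0.0, 'joint_positions': [1.1314151552895475, 0.3328689732835223, -0.06472439093822514, 1.460967755980667, 0.021626843912188307, 1.3499240736867786, -0.08849619452070195], 'joint_vel': [0.0007772442830769941, -0.00022374523480861962, 0.000801224595485183, -0.00046415051069546517, -0.0011825668721631283, -0.0014396836345061605, 0.0004539977789200999], 'joint_torque': [-0.0003083323190367082, -62.32598304748535, 0.0244043703423813, -38.99076461791992, -0.06129940738901496, 0.03976878826506436, 0.00013492606285581132], 'ee_pos': [0.2528447308410112, -0.5711251491839751, 0.22174321402216216], 'eef_rot': [0.978359263047051, 0.20691208548790718, -0.0001953235748313127, -0.0007093220547994997], 'ft_force': [0.0695690792153936, -0.432922868638995, -1.2192245073144423], 'torque': [0.0028113293183709724, 0.06343734611127054, 0.008665560702325102], 'width': 0.08688766412223872}
scene {'fx': 572.3310289593003, 'fy': 572.3310289593003, 'cx': 314.50281674537547, 'cy': 231.9796103328669, 'k1': -0.135072430780263, 'position': array([-0.60707194, -0.70093874,  0.70102752]), 'orientation': array([ 0.73311022, -0.42098891,  0.25909139, -0.46710748])}
side {'fx': 433.03181136966776, 'fy': 433.03181136966776, 'cx': 319.5432750652946, 'cy': 230.92125489436467, 'k1': -0.011678873561181679, 'position': array([ 0.49356633, -0.71813435,  0.72104595]), 'orientation': array([ 0.91002257, -0.04101451,  0.01599204, -0.41221474])}
wrist {'fx': 370.86031617493177, 'fy': 370.86031617493177, 'cx': 324.81153251514525, 'cy': 244.1066168661162, 'k1': -0.021192784134631312, 'tool_from_camera': array([[ 2.43673091e-04, -9.55293164e-01, -2.95660127e-01,
         8.16132677e-02],
       [ 9.99999968e-01,  2.54267299e-04,  2.61540341e-06,
         1.63491309e-04],
       [ 7.26782251e-05, -2.95660118e-01,  9.55293195e-01,
        -1.61911709e-01],
       [ 0.00000000e+00,  0.00000000e+00,  0.00000000e+00,
         1.00000000e+00]])}
```

View pics/scene0.png

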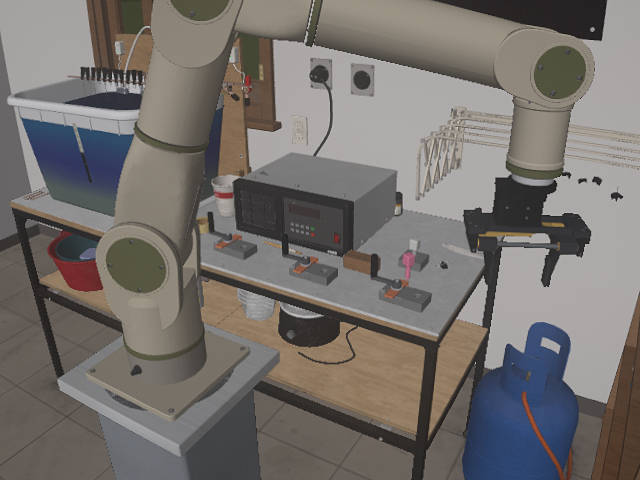

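View pics/side0.png

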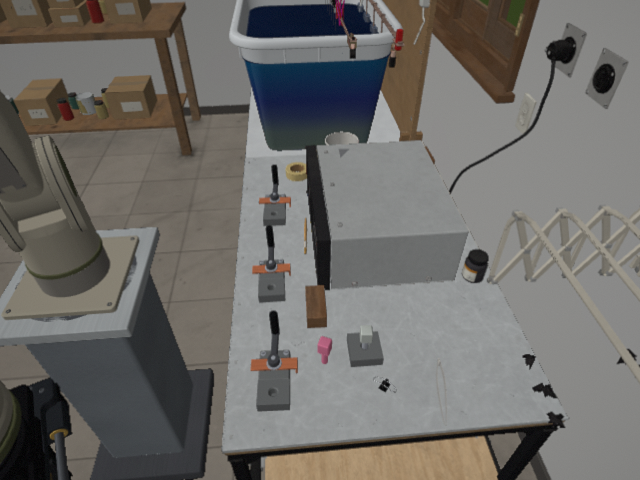

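View pics/wrist0.png

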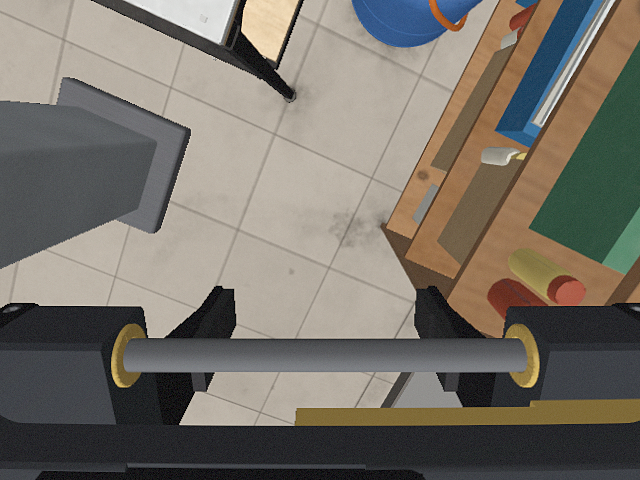

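The side view shows three clamps: near about (273,375), middle about (271,270) and far about (274,205), with sockets toward the camera and handles away from it. There are two pin-shaped candidates. The white square head at (366,335) stands in the grey holder, and the pink one at (324,347) is the decoy. The white one fits the description. Next I measure and enlarge.

```bash
cat > h.py <<'E'
import numpy as np, cv2
from scipy.spatial.transform import Rotation as R
from bench import read_state, camera
def K(c): return np.array([[c["fx"],0,c["cx"]],[0,c["fy"],c["cy"]],[0,0,1.]]),np.array([c["k1"],0,0,0,0.])
def pose(c,s=None):
    if "position" in c: return R.from_quat(c["orientation"]).as_matrix(),np.array(c["position"])
    T=np.array(c["tool_from_camera"]);M=R.from_quat(s["eef_rot"]).as_matrix()
    return M@T[:3,:3],M@T[:3,3]+np.array(s["ee_pos"])
def rays(c,uv):
    k,d=K(c);p=cv2.undistortPoints(np.array(uv,float).reshape(-1,1,2),k,d)[:,0]
    return np.c_[p,np.ones(len(p))]
def plane(c,uv,z,s=None):
    Rm,t=pose(c,s);d=rays(c,uv)@Rm.T
    return t+d*((z-t[2])/d[:,2])[:,None]
def cloud(c,s=None):
    v,u=np.mgrid[0:480,0:640];Rm,t=pose(c,s)
    r=rays(c,np.c_[u.ravel(),v.ravel()])*c["depth"].ravel()[:,None]
    return (r@Rm.T+t).reshape(480,640,3)
E
python3 - <<'E'
from h import *
c=camera("side");P=cloud(c);im=c["img"];hsv=cv2.cvtColor(im,cv2.COLOR_RGB2HSV)
z=P[...,2];x=P[...,0];y=P[...,1]
on=(c["depth"]>0)&(x>.3)&(x<.85)&(y>-.5)&(y<.5)
print("table z",np.median(z[on&(np.abs(z)<.02)]))
def rep(n,m):
    l,L,st,ce=cv2.connectedComponentsWithStats(m.astype(np.uint8))
    for i in range(1,l):
        if st[i,4]>25:
            q=P[L==i];print(n,st[i].tolist(),"min",q.min(0).round(3),"max",q.max(0).round(3),"med",np.median(q,0).round(3))
dark=hsv[...,2]<60
rep("handle",on&dark&(z>.045)&(z<.105)&(x<.52))
rep("handletop",on&(z>.089)&(z<.1)&(x<.52))
rep("copper",on&(hsv[...,0]<15)&(hsv[...,1]>120)&(z<.04)&(x<.48))
rep("basetop",on&(z>.017)&(z<.027)&(x<.5)&(hsv[...,1]<60))
rep("holder",on&(z>.017)&(z<.027)&(x>.5)&(hsv[...,1]<60))
rep("head",on&(z>.04)&(z<.08)&(x>.5)&(y<-.12))
rep("headtop",on&(z>.069)&(z<.076)&(x>.5)&(y<-.12))
rep("wood",on&(z>.03)&(z<.04)&(x>.4)&(hsv[...,1]>60))
rep("tape",on&(z>.015)&(z<.03)&(y>.1)&(x>.4))
rep("pink",on&(hsv[...,0]>150)&(hsv[...,1]>60)&(z>.005)&(x<.7))
cv2.imwrite("pics/crop1.png",cv2.resize(im[280:430,210:420,::-1],None,fx=3.8,fy=3.8,interpolation=cv2.INTER_CUBIC))
E
```

```text
table z 0.0002960785430844437
handle [272, 126, 23, 17, 184] min [0.45  0.465 0.046] max [0.518 0.482 0.102] med [0.484 0.474 0.075]
handle [272, 165, 6, 18, 86] min [0.449 0.256 0.045] max [0.462 0.267 0.097] med [0.456 0.261 0.072]
handle [266, 225, 8, 21, 124] min [0.435 0.007 0.045] max [0.449 0.024 0.098] med [0.443 0.011 0.075]
handle [270, 311, 9, 22, 161] min [ 0.443 -0.233  0.045] max [ 0.457 -0.219  0.099] med [ 0.45  -0.229  0.078]
handletop [261, 124, 34, 7, 97] min [0.419 0.465 0.089] max [0.518 0.499 0.1  ] med [0.47  0.472 0.094]
handletop [271, 164, 6, 6, 27] min [0.448 0.257 0.089] max [0.462 0.274 0.098] med [0.456 0.265 0.095]
handletop [266, 225, 7, 7, 39] min [0.436 0.007 0.09 ] max [0.45  0.024 0.098] med [0.443 0.013 0.095]
handletop [269, 310, 9, 9, 66] min [ 0.443 -0.232  0.089] max [ 0.457 -0.217  0.099] med [ 0.45  -0.226  0.095]
copper [259, 198, 12, 5, 48] min [0.411 0.194 0.024] max [0.44  0.217 0.031] med [0.424 0.204 0.028]
copper [278, 198, 8, 5, 32] min [0.461 0.194 0.024] max [0.48  0.211 0.031] med [0.472 0.199 0.028]
copper [253, 265, 14, 8, 91] m
[... 1879 characters left out ...]
 -0.27   0.069] max [ 0.627 -0.247  0.075] med [ 0.615 -0.259  0.073]
headtop [319, 336, 11, 12, 64] min [ 0.529 -0.286  0.069] max [ 0.546 -0.262  0.073] med [ 0.539 -0.275  0.07 ]
wood [306, 284, 21, 36, 642] min [ 0.511 -0.196  0.03 ] max [ 0.552 -0.107  0.039] med [ 0.532 -0.157  0.035]
tape [268, 144, 38, 6, 132] min [0.434 0.475 0.015] max [0.55 0.5  0.03] med [0.49  0.483 0.023]
tape [286, 162, 21, 16, 239] min [0.486 0.32  0.015] max [0.544 0.392 0.028] med [0.514 0.348 0.025]
tape [259, 194, 32, 28, 588] min [0.411 0.129 0.015] max [0.493 0.238 0.03 ] med [0.45  0.178 0.024]
pink [318, 336, 14, 28, 272] min [ 0.526 -0.287  0.006] max [ 0.551 -0.262  0.073] med [ 0.538 -0.279  0.064]
```

View pics/crop1.png

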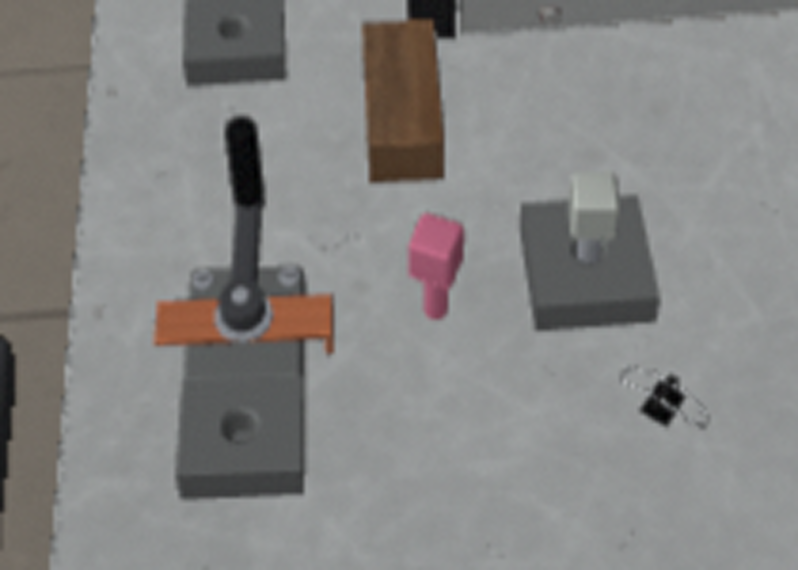

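The crop confirms that the white square head in the grey holder is the pin to use, and the pink one stands apart from it. The measured heights match the description: handles about 0.095, base about 0.022 and head top about 0.072. The handles are at (0.450,-0.225), (0.443,0.015) and (0.456,0.265). Clockwise means pushing +x. I align tool x with world x and close the fingers.

```bash
python3 -m inch '[[0,0,0,0,0,0.067],[0,0,0,0,0,0.067],[0,0,0,0,0,0.066],[0.4,-1,0,0,0,0],[0.5,-1,0,0,0,0]]' -1 10
```

```text
time: 0.82
ee_pos: [0.2891, -0.4907, 0.2222]
eef_rot: [1.0, -0.002, -0.0, -0.0]
ft_force: [1.7, 0.1, -0.1]
width: 0.045
```

```bash
python3 -m inch '[[0.5,-1,0,0,0,0],[0.5,-1,0,0,0,0],[0.5,-1,0,0,0,0],[0.5,-1,0,0,0,0],[0.5,-1,0,0,0,0]]'; python3 -m inch '[[0.3,-0.9,0.5,0,0,0],[0.1,-0.75,0.8,0,0,0],[0,0,0.8,0,0,0],[0,0,0,0,0,0]]'
```

```text
time: 1.45
ee_pos: [0.39, -0.2904, 0.2226]
eef_rot: [1.0, -0.001, 0.0, 0.0]
ft_force: [0.3, -0.2, -0.2]
width: 0.0013
time: 1.95
ee_pos: [0.4044, -0.225, 0.1369]
eef_rot: [1.0, -0.001, -0.002, -0.001]
ft_force: [0.5, -0.2, 0.5]
width: 0.0008
```

Run:
```python
from h import *
c=camera("side");cv2.imwrite("pics/s1.png",cv2.resize(c["img"][200:430,180:440,::-1],None,fx=2.5,fy=2.5))
s=read_state();print(s["ee_pos"],s["ft_force"],s["width"])
c=camera("wrist");cv2.imwrite("pics/w1.png",c["img"][:,:,::-1])
```

```text
[ 0.40530609 -0.22583114  0.13849533] [0.46215505 0.1801115  0.11815186] 0.0005108423955834063
```

View pics/s1.png

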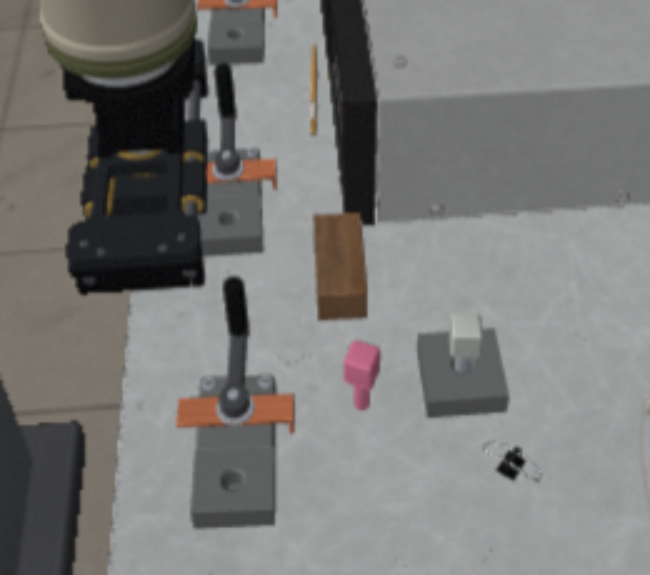

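View pics/w1.png

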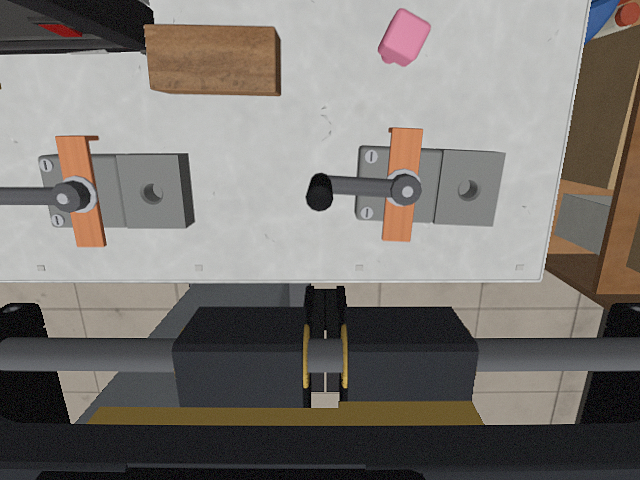

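The wrist view shows the near handle at (318,190), in line with the closed fingers at column 325. The sockets are at about (468,188) and (152,193). I record the socket positions, then descend.

```bash
python3 - <<'E'
from h import *
s=read_state();c=camera("wrist")
print(plane(c,[(468,188),(152,193)],.022,s).round(4)); print(plane(c,[(320,181)],.095,s).round(4), s["ee_pos"])
E
python3 -m inch '[[0,0,0.95,0,0,0],[0.2,0,0.95,0,0,0],[0.25,0,0,0,0,0],[0,0,0,0,0,0]]'
```

```text
[[ 0.4454 -0.3348  0.022 ]
 [ 0.4422 -0.0952  0.022 ]]
[[ 0.4604 -0.2239  0.095 ]] [ 0.40598435 -0.22628661  0.13945466]
time: 2.6
ee_pos: [0.4257, -0.2264, 0.0646]
eef_rot: [1.0, -0.001, 0.001, 0.0]
ft_force: [0.1, 0.6, 0.7]
width: 0.0007
```

```bash
python3 -m inch '[[0.025,0,0,0,0,0],[0.025,0,0,0,0,0],[0.025,0,0,0,0,0],[0.025,0,0,0,0,0],[0.025,0,0,0,0,0]]';python3 -m inch '[[0.025,0,0,0,0,0],[0.025,0,0,0,0,0],[0.025,0,0,0,0,0]]'
```

```text
time: 3.22
ee_pos: [0.4288, -0.2258, 0.0626]
eef_rot: [1.0, -0.001, -0.0, 0.0]
ft_force: [-0.4, 0.4, 0.7]
width: 0.0003
time: 3.6
ee_pos: [0.4317, -0.2259, 0.0625]
eef_rot: [1.0, -0.001, -0.0, -0.0]
ft_force: [-0.8, -0.4, 0.0]
width: 0.0006
```

```bash
python3 -m inch '[[0.025,0,0,0,0,0],[0.025,0,0,0,0,0],[0.025,0,0,0,0,0]]';python3 -m inch '[[0.025,0,0,0,0,0],[0.025,0,0,0,0,0],[0.025,0,0,0,0,0]]'
```

```text
time: 3.98
ee_pos: [0.4347, -0.2258, 0.0625]
eef_rot: [1.0, -0.001, -0.0, -0.0]
ft_force: [-1.3, 0.6, -0.1]
width: 0.0002
time: 4.35
ee_pos: [0.4378, -0.2259, 0.0625]
eef_rot: [1.0, -0.001, -0.0, 0.0]
ft_force: [-1.5, 0.6, 0.6]
width: 0.0006
```

```bash
for i in 1 ; do python3 -m inch '[[0.025,0,0,0,0,0],[0.025,0,0,0,0,0],[0.025,0,0,0,0,0]]'; done;python3 -m inch '[[0.025,0,0,0,0,0],[0.025,0,0,0,0,0]]'
```

```text
time: 4.72
ee_pos: [0.4408, -0.226, 0.0626]
eef_rot: [1.0, -0.001, 0.0, 0.0]
ft_force: [-1.9, -1.2, 0.1]
width: 0.0004
time: 4.97
ee_pos: [0.4428, -0.226, 0.0626]
eef_rot: [1.0, -0.001, 0.0, 0.0]
ft_force: [-2.8, -0.4, -0.5]
width: 0.0001
```

Run:
```python
from h import *
c=camera("side");cv2.imwrite("pics/s2.png",cv2.resize(c["img"][280:430,200:350,::-1],None,fx=4,fy=4))
```

```text
(no output)
```

View pics/s2.png

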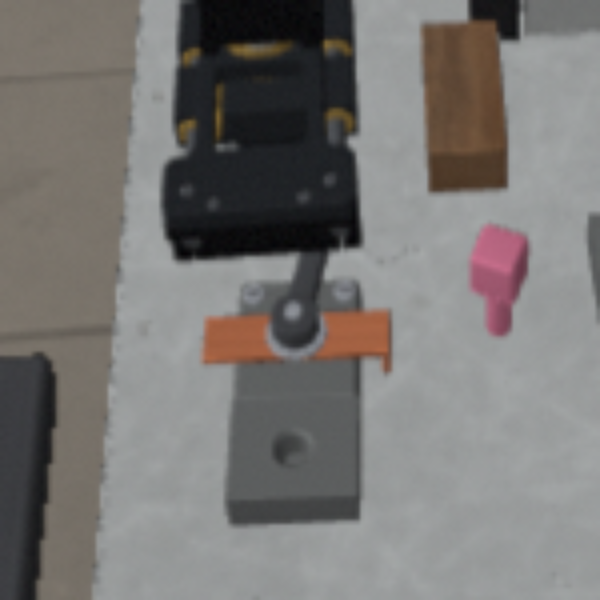

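The arm has visibly swung under about 2 N, so this looks like the loose one. I carry on slowly to the stop.

```bash
python3 -m inch '[[0.025,0,0,0,0,0],[0.025,0,0,0,0,0],[0.025,0,0,0,0,0]]'; python3 -m inch '[[0.025,0,0,0,0,0],[0.025,0,0,0,0,0],[0.025,0,0,0,0,0]]'; python3 -m inch '[[0.025,0,0,0,0,0],[0.025,0,0,0,0,0]]'
```

```text
time: 5.4
ee_pos: [0.4459, -0.2259, 0.0626]
eef_rot: [1.0, -0.001, 0.0, 0.0]
ft_force: [-1.7, -0.1, -0.3]
width: 0.0004
time: 5.78
ee_pos: [0.4488, -0.2261, 0.0626]
eef_rot: [1.0, -0.001, -0.0, 0.0]
ft_force: [-1.1, -0.7, -1.2]
width: 0.0004
time: 6.02
ee_pos: [0.4508, -0.2261, 0.0626]
eef_rot: [1.0, -0.001, -0.0, 0.0]
ft_force: [-2.0, -0.6, 0.1]
width: 0.0004
```

```bash
python3 -m inch '[[0.025,0,0,0,0,0],[0.025,0,0,0,0,0]]'; python3 -m inch '[[0.025,0,0,0,0,0],[0.025,0,0,0,0,0]]'; python3 -m inch '[[0.025,0,0,0,0,0]]'
```

```text
time: 6.28
ee_pos: [0.4526, -0.2263, 0.0625]
eef_rot: [1.0, -0.001, -0.0, 0.0]
ft_force: [-2.4, -3.1, -0.2]
width: 0.0003
time: 6.52
ee_pos: [0.4544, -0.2266, 0.0625]
eef_rot: [1.0, -0.001, -0.0, 0.0]
ft_force: [-3.4, -6.0, -1.3]
width: 0.0006
time: 6.65
ee_pos: [0.4553, -0.2268, 0.0625]
eef_rot: [1.0, -0.001, -0.0, 0.0]
ft_force: [-3.8, -5.4, -0.9]
width: 0.0001
```

Run:
```python
from h import *
s=read_state();print(s["ft_force"],s["torque"])
c=camera("side");cv2.imwrite("pics/s3.png",cv2.resize(c["img"][280:430,200:350,::-1],None,fx=4,fy=4))
c=camera("wrist");cv2.imwrite("pics/w3.png",c["img"][:,:,::-1])
s=read_state();print(s["ft_force"],s["torque"])
```

```text
[-3.7605625  -5.36694677 -0.88831217] [-1.26955451  0.90557656 -0.0993858 ]
[-5.0249441  -6.30971829 -0.18024522] [-1.18845613  0.86659856 -0.09341394]
```

View pics/s3.png

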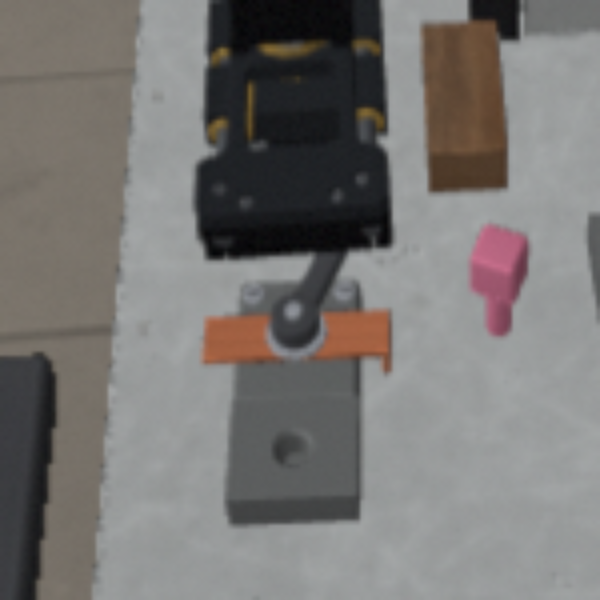

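View pics/w3.png

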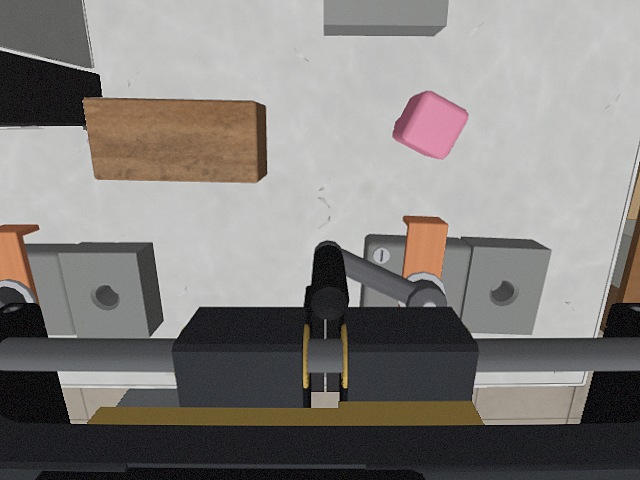

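This pose holds the handle by friction: the tangential force is only about 2 N, and the rest pulls radially because the handle travels an arc. I follow the arc by shifting -y as well.

```bash
python3 -m inch '[[0,0.025,0,0,0,0],[0,0.025,0,0,0,0],[0,0.025,0,0,0,0]]';  python3 -m inch '[[0,0.025,0,0,0,0],[0,0.025,0,0,0,0]]'
```

```text
time: 7.12
ee_pos: [0.4561, -0.2284, 0.0626]
eef_rot: [1.0, -0.001, 0.0, -0.0]
ft_force: [-1.4, -0.3, 0.5]
width: 0.0006
time: 7.38
ee_pos: [0.4561, -0.2304, 0.0626]
eef_rot: [1.0, -0.001, 0.0, -0.0]
ft_force: [-0.9, 1.8, 0.3]
width: 0.0003
```

```bash
python3 -m inch '[[0.022,0.011,0,0,0,0],[0.022,0.011,0,0,0,0]]';  python3 -m inch '[[0.022,0.011,0,0,0,0],[0.022,0.011,0,0,0,0]]'; python3 -m inch '[[0.022,0.011,0,0,0,0]]'
```

```text
time: 7.62
ee_pos: [0.4574, -0.2312, 0.0625]
eef_rot: [1.0, -0.001, -0.0, -0.0]
ft_force: [-3.0, 5.2, 2.4]
width: 0.0005
time: 7.88
ee_pos: [0.4588, -0.2317, 0.0623]
eef_rot: [1.0, -0.001, -0.001, -0.001]
ft_force: [-4.2, 6.6, 4.2]
width: 0.0002
time: 8.0
ee_pos: [0.4594, -0.232, 0.0623]
eef_rot: [1.0, -0.001, -0.001, -0.001]
ft_force: [-6.0, 6.2, 4.9]
width: 0.0007
```

```bash
python3 -m inch '[[0.02,-0.01,0,0,0,0]]';  python3 -m inch '[[0.02,-0.01,0,0,0,0]]';python3 - <<'E'
from h import *
c=camera("wrist");cv2.imwrite("pics/w4.png",c["img"][:,:,::-1])
s=read_state();print(s["ft_force"],s["torque"],s["ee_pos"])
E
```

```text
time: 8.12
ee_pos: [0.4597, -0.2319, 0.0621]
eef_rot: [1.0, -0.001, -0.002, -0.001]
ft_force: [-8.6, 3.6, 4.8]
width: 0.0004
time: 8.25
ee_pos: [0.4601, -0.232, 0.0621]
eef_rot: [1.0, -0.001, -0.002, -0.0]
ft_force: [-9.7, 3.6, 5.2]
width: 0.0009
[-9.21938007  4.3535384   5.7589672 ] [0.9517979  1.99556034 0.09283747] [ 0.46011336 -0.23202469  0.0621096 ]
```

View pics/w4.png

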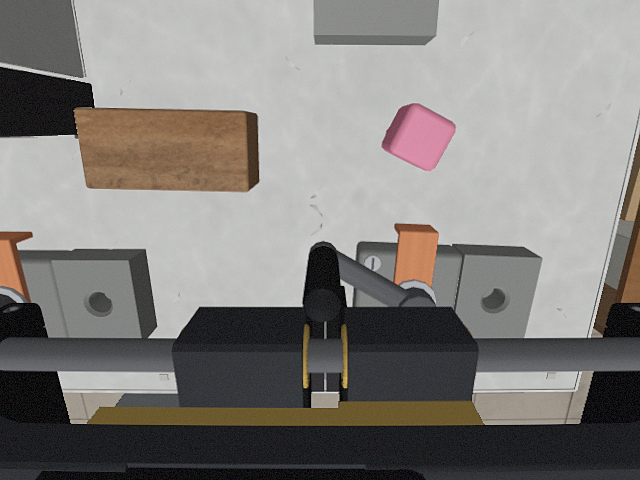

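```bash
python3 -m inch '[[0.015,0,0,0,0,0],[0,0,0,0,0,0]]';python3 -m inch '[[-0.5,0,0,0,0,0],[-0.7,0,0,0,0,0],[-0.1,-0.5,-0.7,0,0,0],[0,-1,-0.7,0,0,0],[0,-1,0,0,0,0]]'
```

```text
time: 8.55
ee_pos: [0.4605, -0.2321, 0.0621]
eef_rot: [1.0, -0.001, -0.002, -0.0]
ft_force: [-9.4, 4.5, 6.7]
width: 0.0007
time: 9.18
ee_pos: [0.4124, -0.1321, 0.121]
eef_rot: [1.0, -0.002, 0.003, 0.001]
ft_force: [0.8, 1.0, -0.2]
width: 0.0006
```

```bash
python3 -m inch '[[0,-1,0,0,0,0],[0,-1,0,0,0,0],[0,-1,0,0,0,0],[-0.1,-0.6,0,0,0,0],[0,0,0.5,0,0,0]]'; python3 -m inch '[[0,0,0.95,0,0,0],[0,0,0,0,0,0]]'
python3 - <<'E'
from h import *
s=read_state();print(s["ft_force"],s["torque"],s["ee_pos"])
c=camera("wrist");cv2.imwrite("pics/w5.png",c["img"][:,:,::-1])
E
```

```text
time: 9.8
ee_pos: [0.4086, 0.0133, 0.0998]
eef_rot: [1.0, 0.0, 0.002, 0.0]
ft_force: [0.4, -0.7, 0.3]
width: 0.0003
time: 10.05
ee_pos: [0.4056, 0.0117, 0.0592]
eef_rot: [1.0, -0.001, -0.002, -0.0]
ft_force: [0.6, 0.5, 0.1]
width: 0.0001
[0.55022899 0.51538483 0.10951307] [0.02936252 0.01917305 0.02062726] [0.40557638 0.01168923 0.05918284]
```

View pics/w5.png

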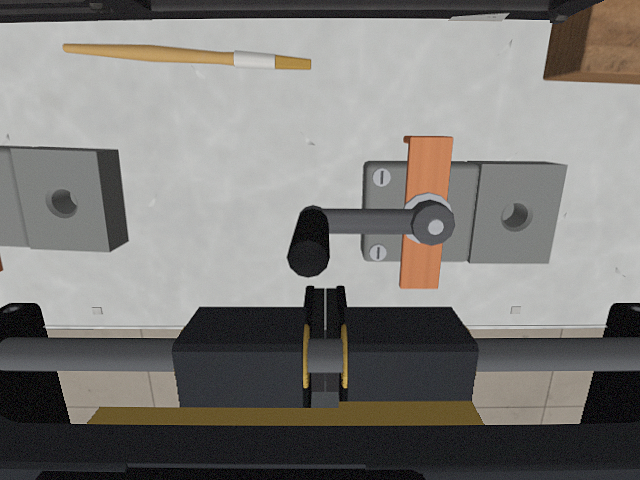

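The middle handle, at (308,255), is about 3 mm to +y of the fingers. I correct that and push.

```bash
python3 -m inch '[[0.3,-0.08,-0.05,0,0,0],[0.05,0,0,0,0,0],[0.025,0,0,0,0,0],[0.025,0,0,0,0,0]]'; python3 -m inch '[[0.025,0,0,0,0,0],[0.025,0,0,0,0,0],[0.025,0,0,0,0,0]]';python3 -m inch '[[0.025,0,0,0,0,0],[0.025,0,0,0,0,0]]'
```

```text
time: 10.6
ee_pos: [0.423, 0.0149, 0.0627]
eef_rot: [1.0, -0.001, 0.0, 0.0]
ft_force: [-0.6, -0.4, 0.4]
width: -0.0002
time: 10.98
ee_pos: [0.4255, 0.015, 0.0624]
eef_rot: [1.0, -0.001, -0.0, 0.0]
ft_force: [-3.7, 0.9, 1.6]
width: 0.0007
time: 11.22
ee_pos: [0.4275, 0.0151, 0.0624]
eef_rot: [1.0, -0.001, -0.0, -0.0]
ft_force: [-4.5, 1.3, 3.0]
width: 0.0002
```

```bash
python3 -m inch '[[0.025,0,0,0,0,0],[0.025,0,0,0,0,0]]'; python3 -m inch '[[0.025,0.003,0,0,0,0],[0.025,0.003,0,0,0,0]]';python3 -m inch '[[0.025,0.005,0,0,0,0]]'
```

```text
time: 11.48
ee_pos: [0.4298, 0.0151, 0.0625]
eef_rot: [1.0, -0.001, -0.0, -0.0]
ft_force: [-3.9, 1.5, 2.1]
width: 0.0004
time: 11.72
ee_pos: [0.4319, 0.015, 0.0625]
eef_rot: [1.0, -0.001, -0.0, -0.0]
ft_force: [-4.1, 3.8, 2.7]
width: 0.0
time: 11.85
ee_pos: [0.4329, 0.0149, 0.0625]
eef_rot: [1.0, -0.001, 0.0, -0.0]
ft_force: [-4.8, 2.9, 3.3]
width: 0.0005
```

```bash
python3 -m inch '[[0.025,0,0,0,0,0],[0.025,0,0,0,0,0]]'; python3 -m inch '[[0.02,0,0,0,0,0]]';python3 -m inch '[[0.02,0,0,0,0,0]]'
```

```text
time: 12.1
ee_pos: [0.4348, 0.0148, 0.0625]
eef_rot: [1.0, -0.001, -0.0, -0.0]
ft_force: [-5.9, 2.8, 2.0]
width: 0.0007
time: 12.22
ee_pos: [0.4354, 0.0148, 0.0624]
eef_rot: [1.0, -0.001, -0.0, -0.0]
ft_force: [-6.4, 2.7, 4.0]
width: 0.0005
time: 12.35
ee_pos: [0.436, 0.0148, 0.0624]
eef_rot: [1.0, -0.001, -0.001, -0.0]
ft_force: [-7.0, 3.4, 3.6]
width: 0.0004
```

```bash
python3 -m inch '[[0.02,0,0,0,0,0]]'; python3 -m inch '[[0.02,0,0,0,0,0]]';python3 -m inch '[[0.02,0,0,0,0,0]]'
```

```text
time: 12.48
ee_pos: [0.4366, 0.0148, 0.0623]
eef_rot: [1.0, -0.001, -0.001, -0.0]
ft_force: [-8.8, 4.3, 5.2]
width: 0.0005
time: 12.6
ee_pos: [0.4372, 0.0148, 0.0623]
eef_rot: [1.0, -0.001, -0.001, -0.0]
ft_force: [-9.2, 3.7, 6.1]
width: 0.0003
time: 12.72
ee_pos: [0.4377, 0.0148, 0.0622]
eef_rot: [1.0, -0.001, -0.001, -0.0]
ft_force: [-9.7, 3.5, 6.9]
width: 0.0005
```

```bash
python3 -m inch '[[0.01,0,0,0,0,0],[0,0,0,0,0,0]]';python3 -m inch '[[-0.4,0,0,0,0,0],[-0.3,0,0,0,0,0],[0,-0.5,-0.7,0,0,0],[0,-1,-0.7,0,0,0],[0,-1,0,0,0,0]]';python3 -m inch '[[0,-1,0,0,0,0],[0,-1,0,0,0,0],[0,-1,0,0,0,0],[0,-0.73,0.5,0,0,0],[0.1,0,0.85,0,0,0]]';python3 -m inch '[[0,0,0,0,0,0]]'
python3 - <<'E'
from h import *
s=read_state();print(s["ft_force"],s["torque"],s["ee_pos"])
c=camera("wrist");cv2.imwrite("pics/w6.png",c["img"][:,:,::-1])
E
```

```text
time: 12.98
ee_pos: [0.438, 0.0148, 0.0622]
eef_rot: [1.0, -0.001, -0.001, -0.0]
ft_force: [-9.7, 3.2, 6.5]
width: 0.0005
time: 13.6
ee_pos: [0.413, 0.1154, 0.1208]
eef_rot: [1.0, -0.002, 0.003, 0.0]
ft_force: [-0.2, 0.5, -0.3]
width: 0.0004
time: 14.22
ee_pos: [0.4163, 0.2665, 0.0651]
eef_rot: [1.0, 0.0, 0.002, -0.001]
ft_force: [0.4, -1.5, 0.3]
width: 0.0002
time: 14.35
ee_pos: [0.4146, 0.2627, 0.0629]
eef_rot: [1.0, -0.001, -0.002, 0.001]
ft_force: [-0.3, -1.3, 0.7]
width: 0.0002
[-0.28235739 -1.27413064  0.72780669] [-0.01226997  0.10248993 -0.0221833 ] [0.41456006 0.26272156 0.06289358]
```

View pics/w6.png

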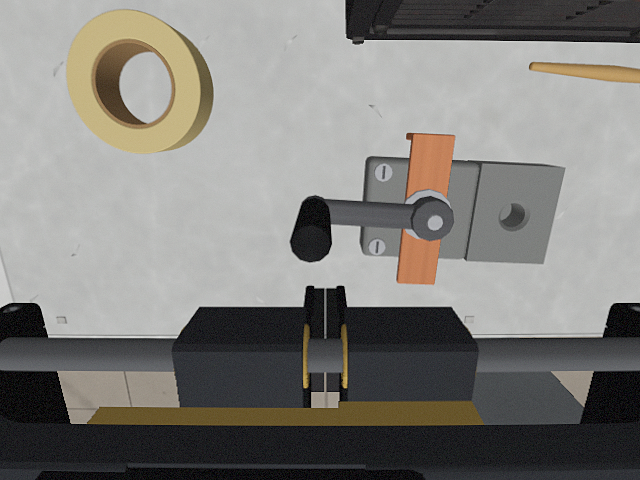

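The far handle is at (311,240), with the tape clear at (140,80). Same procedure.

```bash
python3 -m inch '[[0.3,-0.07,0,0,0,0],[0.1,0,0,0,0,0],[0.025,0,0,0,0,0],[0.025,0,0,0,0,0]]'; python3 -m inch '[[0.025,0,0,0,0,0],[0.025,0,0,0,0,0],[0.025,0,0,0,0,0]]';python3 -m inch '[[0.025,0,0,0,0,0],[0.025,0,0,0,0,0]]'; python3 -m inch '[[0.025,0,0,0,0,0],[0.025,0,0,0,0,0]]'
```

```text
time: 14.9
ee_pos: [0.4339, 0.2665, 0.0648]
eef_rot: [1.0, -0.001, 0.0, 0.0]
ft_force: [-0.1, 0.0, 0.1]
width: 0.0006
time: 15.28
ee_pos: [0.4368, 0.2664, 0.0645]
eef_rot: [1.0, -0.001, 0.0, 0.0]
ft_force: [-0.2, 0.9, -0.1]
width: 0.0005
time: 15.52
ee_pos: [0.4386, 0.2665, 0.0645]
eef_rot: [1.0, -0.001, -0.0, 0.0]
ft_force: [-2.1, 0.2, 0.5]
width: 0.0005
time: 15.78
ee_pos: [0.4403, 0.2665, 0.0644]
eef_rot: [1.0, -0.001, -0.0, 0.0]
ft_force: [-3.8, -0.5, 1.5]
width: 0.0004
```

```bash
python3 -m inch '[[0.025,0,0,0,0,0],[0.025,0,0,0,0,0]]'; python3 -m inch '[[0.025,0.002,0,0,0,0],[0.025,0.002,0,0,0,0]]';python3 -m inch '[[0.025,0.002,0,0,0,0],[0.025,0.002,0,0,0,0]]'
```

```text
time: 16.02
ee_pos: [0.4424, 0.2665, 0.0644]
eef_rot: [1.0, -0.001, -0.0, 0.0]
ft_force: [-5.2, 0.1, 1.2]
width: 0.0005
time: 16.27
ee_pos: [0.4447, 0.2664, 0.0645]
eef_rot: [1.0, -0.001, -0.0, 0.0]
ft_force: [-4.5, 0.9, 0.4]
width: 0.0004
time: 16.52
ee_pos: [0.4468, 0.2662, 0.0645]
eef_rot: [1.0, -0.001, -0.0, -0.0]
ft_force: [-5.2, 2.0, 0.3]
width: 0.0004
```

```bash
python3 -m inch '[[0.025,0,0,0,0,0],[0.02,0,0,0,0,0]]'; python3 -m inch '[[0.02,0,0,0,0,0]]';python3 -m inch '[[0.02,0,0,0,0,0]]';python3 -m inch '[[0.02,0,0,0,0,0]]'
```

```text
time: 16.77
ee_pos: [0.448, 0.2662, 0.0644]
eef_rot: [1.0, -0.001, -0.001, 0.0]
ft_force: [-7.7, 0.7, 1.9]
width: 0.0003
time: 16.9
ee_pos: [0.4485, 0.2663, 0.0643]
eef_rot: [1.0, -0.001, -0.001, 0.0]
ft_force: [-8.5, 1.1, 2.4]
width: 0.0007
time: 17.02
ee_pos: [0.4491, 0.2662, 0.0643]
eef_rot: [1.0, -0.001, -0.001, 0.0]
ft_force: [-11.1, 0.1, 3.5]
width: 0.0002
time: 17.15
ee_pos: [0.4496, 0.2662, 0.0643]
eef_rot: [1.0, -0.001, -0.001, 0.0]
ft_force: [-11.1, 0.0, 3.9]
width: 0.0004
```

The far lever gave at about 5 N and was firm at 11 N, so it is tight, as is the middle one. The near clamp is the loose one. I back off and travel to the pin, staying in front of the power supply.

```bash
python3 -m inch '[[-0.5,0,0,0,0,0],[-0.4,0,-0.5,0,0,0],[0,0.5,-1,0,0,0],[0,1,-1,0,0,0],[0,1,-1,0,0,0]]' -0.1 10;python3 -m inch '[[0,1,-0.7,0,0,0],[0,1,0,0,0,0],[0,1,0,0,0,0],[0,1,0,0,0,0],[0,1,0,0,0,0]]';python3 -m inch '[[0,1,0,0,0,0],[0,1,0,0,0,0],[0,1,0,0,0,0],[0,1,0,0,0,0],[0,1,0,0,0,0]]'
```

```text
time: 17.77
ee_pos: [0.4157, 0.1647, 0.2064]
eef_rot: [1.0, -0.001, 0.001, 0.0]
ft_force: [0.8, 0.3, -0.2]
width: 0.0374
time: 18.4
ee_pos: [0.415, -0.036, 0.2333]
eef_rot: [1.0, -0.001, 0.001, 0.001]
ft_force: [0.2, -0.4, -0.1]
width: 0.0393
time: 19.02
ee_pos: [0.4142, -0.2363, 0.2332]
eef_rot: [1.0, -0.001, 0.001, 0.001]
ft_force: [0.7, -0.5, -0.0]
width: 0.0389
```

```bash
python3 -m inch '[[0.9,0.1,0,0,0,0],[0.9,0.1,0,0,0,0],[0.9,0.1,0,0,0,0],[0.9,0.1,0,0,0,0],[0.9,0.17,0,0,0,0]]';python3 -m inch '[[0.4,0,0,0,0,0],[0,0,0,0,0,0],[0,0,0,0,0,0]]'
python3 - <<'E'
from h import *
s=read_state();print(s["ft_force"],s["torque"],s["ee_pos"])
c=camera("wrist");cv2.imwrite("pics/w7.png",c["img"][:,:,::-1])
P=cloud(c,s);z=P[...,2];hsv=cv2.cvtColor(c["img"],cv2.COLOR_RGB2HSV)
def rep(n,m):
    l,L,st,ce=cv2.connectedComponentsWithStats(m.astype(np.uint8))
    for i in range(1,l):
        if st[i,4]>150:
            u=np.argwhere(L==i)[:,::-1].astype(np.float32);r=cv2.minAreaRect(u);b=cv2.boxPoints(r)
            W=plane(c,b,np.median(P[L==i][:,2]),s)
            e=W[1]-W[0];print(n,st[i].tolist(),ce[i].round(1),"medz",np.median(P[L==i],0).round(4),"rect ctr",W.mean(0).round(4),"sides",np.linalg.norm(W[1]-W[0]).round(4),np.linalg.norm(W[2]-W[1]).round(4),"ang",np.degrees(np.arctan2(e[1],e[0])).round(1))
ok=c["depth"]>0
rep("headtop",ok&(z>.069)&(z<.078)&(hsv[...,1]<70)&(P[...,0]>.55)&(P[...,1]<-.2))
rep("holder",ok&(z>.017)&(z<.026)&(P[...,0]>.5)&(P[...,1]<-.2)&(hsv[...,1]<70))
rep("pink",ok&(z>.06)&(z<.078)&(hsv[...,1]>70)&(P[...,1]<-.2))
E
```

```text
time: 19.65
ee_pos: [0.5954, -0.2583, 0.233]
eef_rot: [1.0, -0.001, 0.001, 0.001]
ft_force: [-0.2, -0.8, 0.1]
width: 0.0389
time: 20.02
ee_pos: [0.6095, -0.2578, 0.2328]
eef_rot: [1.0, -0.001, 0.0, 0.001]
ft_force: [0.2, -0.2, 0.2]
width: 0.0392
[ 0.20241536 -0.20929244  0.2187608 ] [ 0.01064417  0.03311174 -0.02963139] [ 0.60946632 -0.25777005  0.23281769]
headtop [311, 205, 25, 25, 557] [323.1 217.1] medz [ 0.6164 -0.2565  0.0715] rect ctr [ 0.6163 -0.2566  0.0715] sides 0.0216 0.0214 ang -5.8
holder [294, 177, 60, 59, 2758] [323.4 203.3] medz [ 0.6228 -0.2572  0.0218] rect ctr [ 0.6158 -0.2567  0.0218] sides 0.0589 0.0601 ang -90.2
pink [327, 280, 27, 26, 476] [339.5 292.5] medz [ 0.541  -0.2717  0.0674] rect ctr [ 0.5409 -0.272   0.0674] sides 0.0224 0.0223 ang -24.7
```

View pics/w7.png

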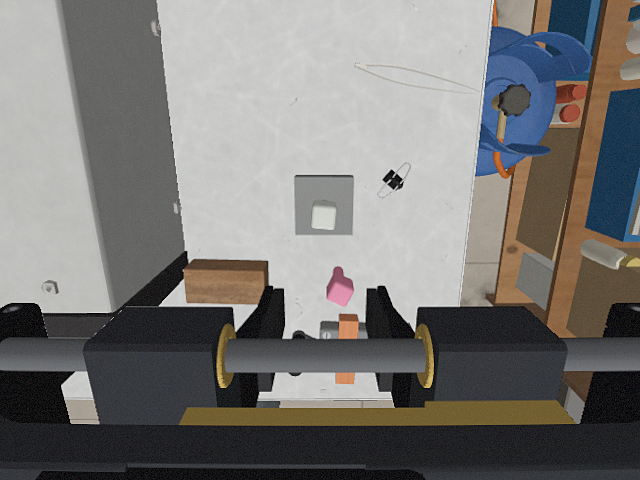

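The wrist view has the white head at (323,217), world (0.616,-0.257), top at 0.0715, yaw about -6°. The pink decoy at (340,292) is 75 mm away. I align and descend partway.

```bash
python3 -m inch '[[0.17,-0.03,1,0,0,0],[0,0,0.9,0,0,0.048],[0,0,0,0,0,0]]'
python3 - <<'E'
from h import *
s=read_state();print(s["ee_pos"],R.from_quat(s["eef_rot"]).as_matrix().round(3).tolist())
c=camera("wrist");P=cloud(c,s);z=P[...,2];hsv=cv2.cvtColor(c["img"],cv2.COLOR_RGB2HSV)
m=(c["depth"]>0)&(z>.066)&(z<.078)&(hsv[...,1]<70)&(P[...,0]>.58)&(P[...,1]<-.2)&(P[...,1]>-.3)
u=np.argwhere(m)[:,::-1].astype(np.float32);W=plane(c,u,.072,s)
r=cv2.minAreaRect((W[:,:2]*1000).astype(np.float32));print(len(u),r)
cv2.imwrite("pics/w8.png",cv2.resize(c["img"][150:420,200:460,::-1],None,fx=2.2,fy=2.2))
E
```

```text
time: 20.45
ee_pos: [0.6146, -0.2558, 0.1542]
eef_rot: [0.999, -0.051, -0.002, -0.0]
ft_force: [0.6, 0.6, -0.3]
width: 0.0393
[ 0.61456796 -0.25579194  0.15424423] [[0.995, -0.102, -0.005], [-0.102, -0.995, 0.001], [-0.005, -0.001, -1.0]]
956 ((617.2682495117188, -256.6595458984375), (21.582504272460938, 21.823305130004883), 84.1565170288086)
```

View pics/w8.png

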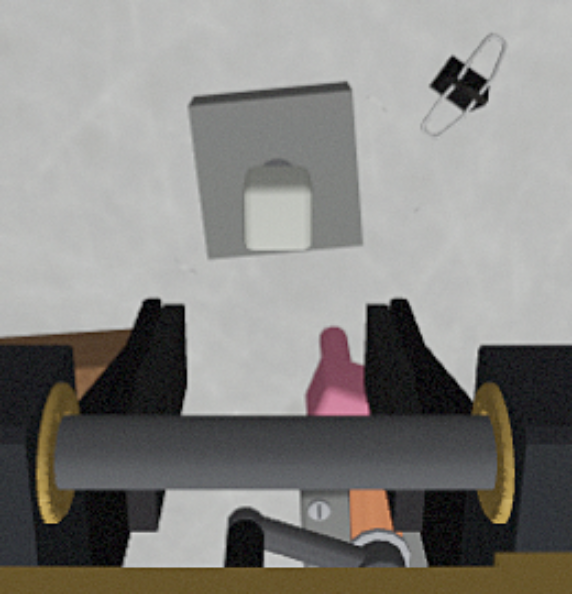

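The head's edges now run parallel to the fingers, and the opening of 39 mm straddles it with a 2 mm correction in x. I descend and grasp.

```bash
python3 -m inch '[[0.055,0.017,0.9,0,0,0],[0,0,0.9,0,0,0],[0,0,0.9,0,0,0],[0,0,0,0,0,0]]';python3 - <<'E'
from h import *
s=read_state();print(s["ee_pos"],s["ft_force"])
E
```

```text
time: 21.0
ee_pos: [0.6179, -0.2568, 0.0482]
eef_rot: [0.999, -0.051, -0.001, -0.0]
ft_force: [0.1, 0.2, -0.0]
width: 0.0388
[ 0.61794663 -0.25679833  0.04817803] [ 0.10421516  0.18459367 -0.04179014]
```

```bash
python3 -m inch '[[-0.02,0,0.2,0,0,0],[0,0,0,0,0,0]]'; python3 -m inch '[[0,0,0,0,0,0],[0,0,0,0,0,0],[0,0,0,0,0,0],[0,0,0,0,0,0]]' -1 25
```

```text
time: 21.25
ee_pos: [0.6187, -0.257, 0.0421]
eef_rot: [0.999, -0.051, 0.001, 0.0]
ft_force: [-0.9, -1.0, 0.6]
width: 0.0395
time: 21.75
ee_pos: [0.6183, -0.2567, 0.041]
eef_rot: [0.999, -0.051, 0.0, 0.0]
ft_force: [-0.8, 0.3, 2.7]
width: 0.0217
```

```bash
python3 -m inch '[[0,0,-0.3,0,0,0],[0,0,-0.7,0,0,0],[0,0,-0.9,0,0,0],[0,0,-0.9,0,0,0],[0,0,0,0,0,0]]';  python3 - <<'E'
from h import *
s=read_state();print(s["ee_pos"],s["ft_force"],s["torque"],s["width"])
c=camera("side");cv2.imwrite("pics/s9.png",cv2.resize(c["img"][230:430,240:440,::-1],None,fx=3,fy=3))
E
```

```text
time: 22.38
ee_pos: [0.6198, -0.2572, 0.1568]
eef_rot: [0.999, -0.051, 0.003, 0.001]
ft_force: [0.2, -0.2, -1.1]
width: 0.0218
[ 0.61975091 -0.2571565   0.15683858] [ 0.20217569 -0.18322483 -1.05782071] [ 0.05697291  0.06794126 -0.02707815] 0.021763888447415048
```

View pics/s9.png

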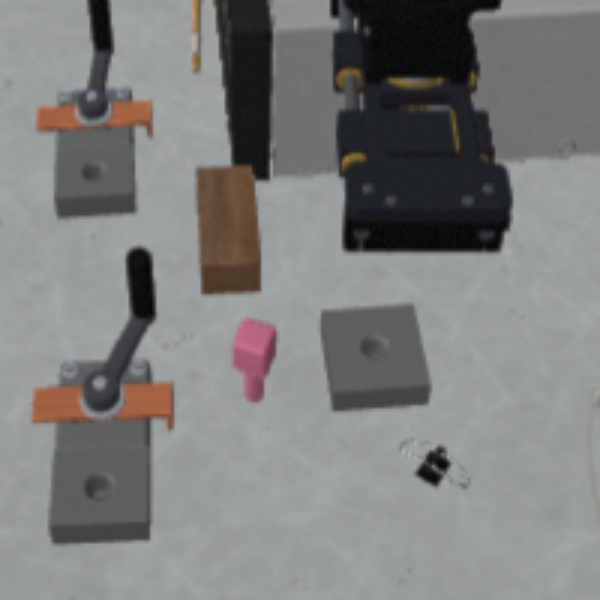

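The holder is empty, so the pin is in the gripper. The near lever stands swung well round. Next I measure the socket relative to the holder hole, whose place I know from the grasp.

Run:
```python
from h import *
c=camera("side");g=cv2.cvtColor(c["img"],cv2.COLOR_RGB2GRAY)
def hole(u,v,w,z=.022):
    p=cv2.resize(g[v-w:v+w+1,u-w:u+w+1],None,fx=8,fy=8,interpolation=cv2.INTER_CUBIC)
    for th in (10,16):
        m=(p<np.median(p)-th).astype(np.uint8)
        l,L,st,ce=cv2.connectedComponentsWithStats(m)
        i=1+np.argmin(np.hypot(*(ce[1:]-p.shape[0]/2).T)+(st[1:,4]<300)*999)
        x0,y0,ww,hh,_=st[i];px=np.array([x0+ww/2,y0+hh/2])/8-.5+[u-w,v-w]
        print(th,px.round(2),(st[i]/8).round(1)[2:4],plane(c,[px],z).round(4))
hole(273,392,9);hole(365,346,9)
```

```text
10 [271.56 392.  ] [8.4 9. ] [[ 0.4411 -0.3356  0.022 ]]
16 [271.25 391.88] [7.2 7.8] [[ 0.4405 -0.3353  0.022 ]]
10 [362.62 345.44] [6.5 6.9] [[ 0.6122 -0.2573  0.022 ]]
16 [362.38 345.5 ] [5.5 5.8] [[ 0.6118 -0.2574  0.022 ]]
```

```bash
python3 -m inch '[[-0.6,0.3,0,0,0,0],[-0.9,0.45,0,0,0,0],[-0.9,0.45,0,0,0,0],[-0.9,0.45,0,0,0,0],[-0.9,0.45,0,0,0,0]]';python3 -m inch '[[-0.83,0.37,0,0,0,0],[0,0,0,0,0,0],[0,0,0,0,0,0]]';python3 - <<'E'
from h import *
s=read_state();print(s["ee_pos"],s["width"],R.from_quat(s["eef_rot"]).as_matrix().round(3).tolist())
c=camera("wrist");cv2.imwrite("pics/w10.png",c["img"][:,:,::-1])
P=cloud(c,s);z=P[...,2]
np.savez("w10.npz",**{k:v for k,v in c.items()},ee=s["ee_pos"],rot=s["eef_rot"])
E
```

```text
time: 23.1
ee_pos: [0.4403, -0.323, 0.1514]
eef_rot: [0.999, -0.051, -0.001, -0.001]
ft_force: [0.7, -0.3, 0.4]
width: 0.0218
time: 23.48
ee_pos: [0.408, -0.3337, 0.152]
eef_rot: [0.999, -0.051, -0.0, -0.0]
ft_force: [0.7, 0.1, 0.5]
width: 0.0219
[ 0.40798429 -0.3337335   0.15201486] 0.0218782310527866 [[0.995, -0.102, -0.0], [-0.102, -0.995, 0.001], [-0.0, -0.001, -1.0]]
```

View pics/w10.png

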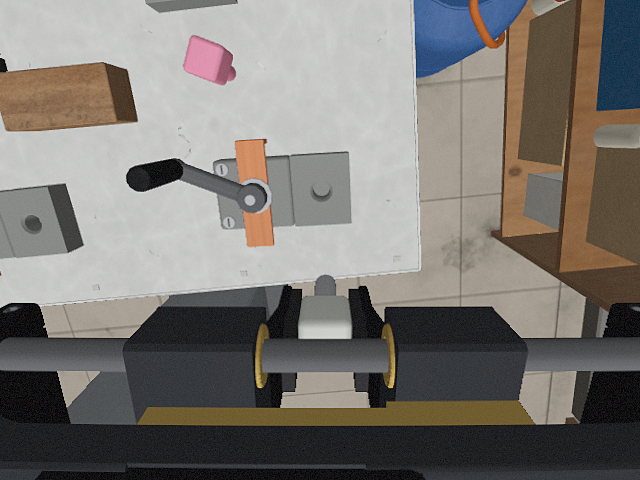

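The pin hangs straight, with the tip at (325,285) and the socket at (321,190). I measure both in this picture.

Run:
```python
from h import *
d=np.load("w10.npz");c={k:(d[k] if d[k].ndim else float(d[k])) for k in d.files};s={"ee_pos":d["ee"],"eef_rot":d["rot"]}
g=cv2.cvtColor(c["img"],cv2.COLOR_RGB2GRAY)
u,v,w=321,189,16;p=cv2.resize(g[v-w:v+w+1,u-w:u+w+1],None,fx=8,fy=8,interpolation=cv2.INTER_CUBIC)
for th in (6,10,16,25):
    m=(np.abs(p.astype(int)-np.median(p))>th).astype(np.uint8)
    l,L,st,ce=cv2.connectedComponentsWithStats(m);i=1+np.argmax(st[1:,4]);x0,y0,ww,hh,_=st[i]
    px=np.array([x0+ww/2,y0+hh/2])/8-.5+[u-w,v-w];print(th,px.round(2),ww/8,hh/8,plane(c,[px],.022,s).round(4))
cv2.imwrite("pics/z10.png",np.hstack([cv2.resize(p,(400,400)),cv2.resize(g[255:345,280:370],(400,400),interpolation=cv2.INTER_CUBIC)]))
for q in [(314,285),(336,285),(325,275)]: print(q,plane(c,[q],.116,s).round(4))
```

```text
6 [320.88 192.94] 23.25 18.375 [[ 0.4417 -0.3341  0.022 ]]
10 [320.88 193.06] 22.75 17.625 [[ 0.4416 -0.3341  0.022 ]]
16 [320.81 193.81] 22.125 15.625 [[ 0.441  -0.3339  0.022 ]]
25 [320.88 194.25] 20.75 13.75 [[ 0.4407 -0.334   0.022 ]]
(314, 285) [[ 0.4043 -0.3272  0.116 ]]
(336, 285) [[ 0.403  -0.3399  0.116 ]]
(325, 275) [[ 0.4098 -0.3342  0.116 ]]
```

View pics/z10.png

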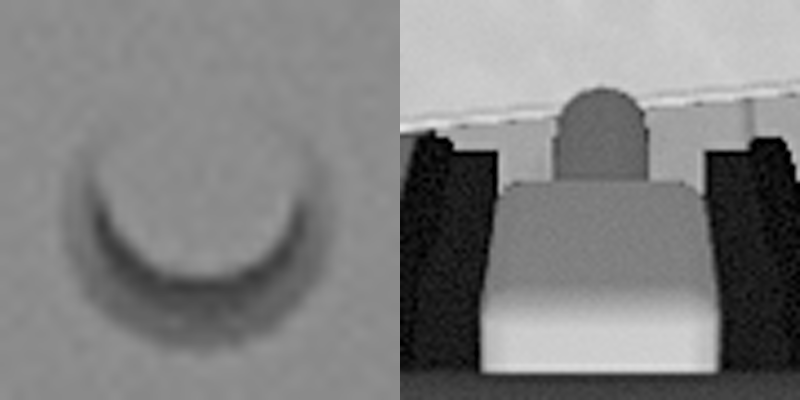

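```bash
python3 -m inch '[[0.948,-0.077,0,0,0,0],[0,0,0.9,0,0,0],[0,0,0.9,0,0,0],[0,0,0.2,0,0,0],[0,0,0,0,0,0]]';python3 - <<'E'
from h import *
s=read_state();print(s["ee_pos"],s["width"],s["ft_force"])
c=camera("wrist");cv2.imwrite("pics/w11.png",cv2.resize(c["img"][180:380,200:460,::-1],None,fx=3,fy=3,interpolation=cv2.INTER_CUBIC))
c=camera("side");cv2.imwrite("pics/s11.png",cv2.resize(c["img"][320:430,210:340,::-1],None,fx=5,fy=5,interpolation=cv2.INTER_CUBIC))
E
```

```text
time: 24.15
ee_pos: [0.4464, -0.3347, 0.0728]
eef_rot: [0.999, -0.051, -0.0, -0.0]
ft_force: [-0.7, -1.2, -0.1]
width: 0.022
[ 0.44636289 -0.33474356  0.07278287] 0.02200811278915027 [-0.71539171 -1.24929759 -0.11918304]
```

View pics/w11.png

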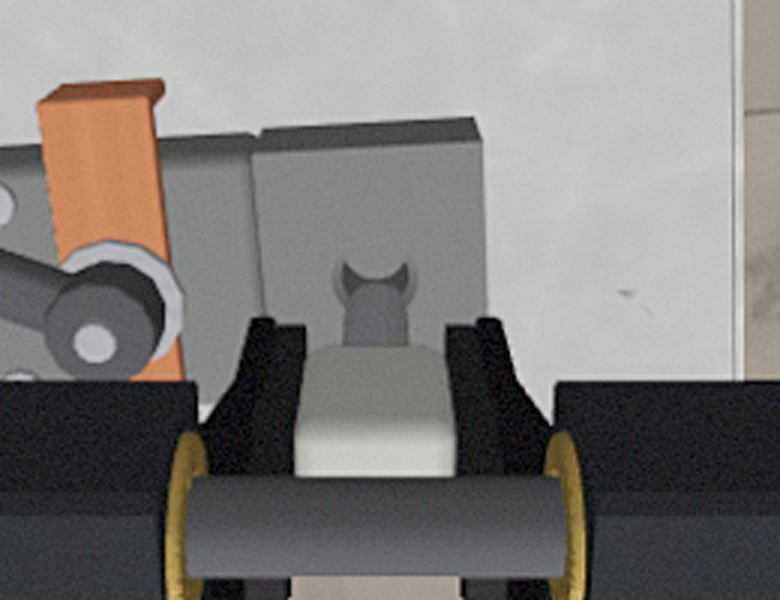

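View pics/s11.png

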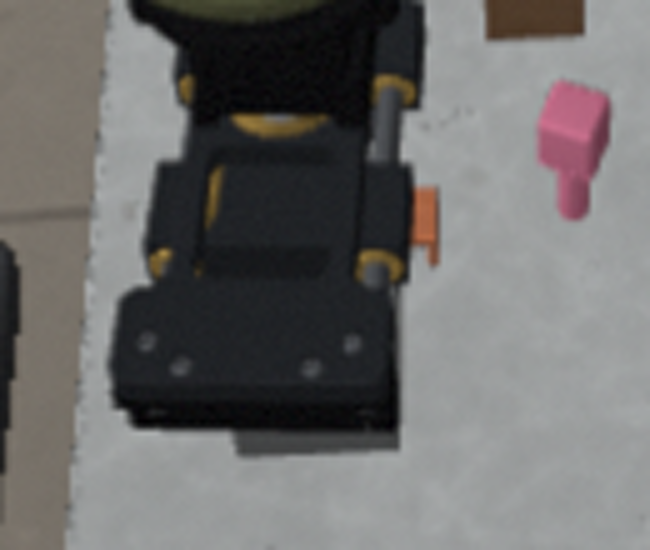

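Run:
```python
from h import *
s=read_state();c=camera("wrist")
for q,z in [((325.3,273.3),.022),((325.3,275.),.022),((325.3,274.5),.0368),((325.3,274.5),.040)]: print(q,z,plane(c,[q],z,s).round(4))
p=c["img"][245:310,285:366,::-1];cv2.imwrite("pics/w12.png",cv2.resize(p,None,fx=9,fy=9,interpolation=cv2.INTER_CUBIC))
```

```text
(325.3, 273.3) 0.022 [[ 0.4435 -0.3356  0.022 ]]
(325.3, 275.0) 0.022 [[ 0.4424 -0.3355  0.022 ]]
(325.3, 274.5) 0.0368 [[ 0.4486 -0.3361  0.0368]]
(325.3, 274.5) 0.04 [[ 0.4498 -0.3363  0.04  ]]
```

View pics/w12.png

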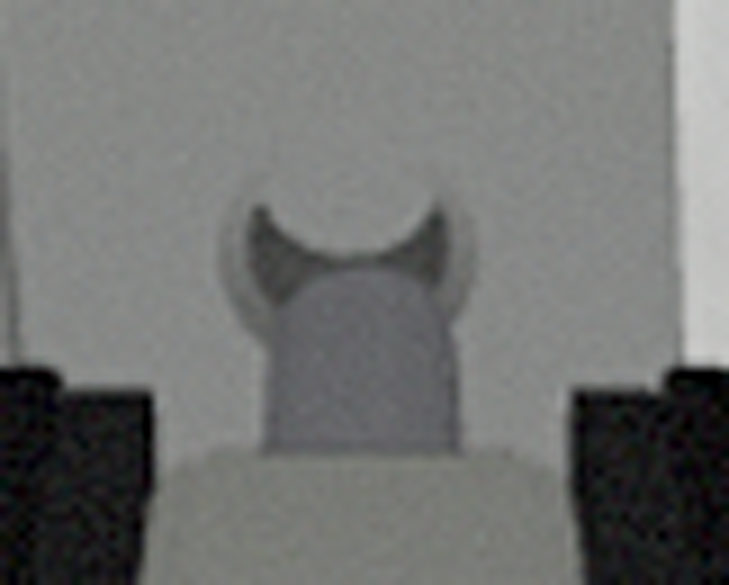

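Laterally the shank is centred on the socket; in x it sits 1–2 mm too far out. I shift 1 mm and lower slowly, watching the force.

```bash
python3 -m inch '[[-0.03,0,0,0,0,0],[0,0,0.1,0,0,0],[0,0,0.1,0,0,0],[0,0,0.1,0,0,0]]';python3 -m inch '[[0,0,0.08,0,0,0],[0,0,0.05,0,0,0]]';python3 -m inch '[[0,0,0.05,0,0,0],[0,0,0.05,0,0,0]]'
```

```text
time: 24.8
ee_pos: [0.4445, -0.335, 0.0602]
eef_rot: [0.999, -0.051, -0.0, -0.0]
ft_force: [-0.1, -0.3, 0.9]
width: 0.0219
time: 25.05
ee_pos: [0.4446, -0.3349, 0.055]
eef_rot: [0.999, -0.051, -0.0, -0.0]
ft_force: [0.8, 0.4, 0.7]
width: 0.022
time: 25.3
ee_pos: [0.4449, -0.335, 0.0514]
eef_rot: [0.999, -0.051, 0.0, 0.0]
ft_force: [0.6, 0.3, -0.9]
width: 0.0223
```

```bash
python3 -m inch '[[0,0,0.06,0,0,0],[0,0,0.06,0,0,0]]';python3 -m inch '[[0,0,0.05,0,0,0],[0,0,0.05,0,0,0]]';python3 -m inch '[[0,0,0.03,0,0,0],[0,0,0.03,0,0,0]]'
```

```text
time: 25.55
ee_pos: [0.4449, -0.335, 0.0466]
eef_rot: [0.999, -0.051, 0.0, 0.0]
ft_force: [0.9, 1.1, 0.2]
width: 0.0221
time: 25.8
ee_pos: [0.4449, -0.335, 0.0425]
eef_rot: [0.999, -0.051, 0.0, 0.0]
ft_force: [2.3, 1.1, 0.0]
width: 0.0219
time: 26.05
ee_pos: [0.4451, -0.3351, 0.0408]
eef_rot: [0.999, -0.051, 0.0, 0.0]
ft_force: [-0.7, 3.2, 12.9]
width: 0.0217
```

It bottomed at TCP z 0.0408, the same as at pickup, with 13 N. I release, opening only partly, and lift.

```bash
python3 -m inch '[[0,0,0,0,0,0],[0,0,0,0,0,0],[0,0,0,0,0,0]]' -0.2;python3 -m inch '[[0,0,-0.2,0,0,0],[0,0,-0.6,0,0,0],[0,0,-1,0,0,0],[0,0,-1,0,0,0],[-0.8,0,-1,0,0,0]]';python3 -m inch '[[-0.9,0,0,0,0,0],[0,0,0,0,0,0]]';python3 - <<'E'
from h import *
s=read_state();print(s["ee_pos"],s["width"],s["ft_force"])
c=camera("wrist");cv2.imwrite("pics/w13.png",c["img"][:,:,::-1])
P=cloud(c,s);z=P[...,2];hsv=cv2.cvtColor(c["img"],cv2.COLOR_RGB2HSV)
m=(z>.06)&(z<.085)&(hsv[...,1]<60)&(hsv[...,2]>120)&(P[...,0]>.42)&(P[...,0]<.47)&(P[...,1]<-.31)
print("head top wrist",m.sum(),np.median(P[m],0))
c=camera("side");P=cloud(c);z=P[...,2];hsv=cv2.cvtColor(c["img"],cv2.COLOR_RGB2HSV)
m=(z>.06)&(z<.085)&(hsv[...,1]<60)&(hsv[...,2]>120)&(P[...,0]>.42)&(P[...,0]<.47)&(P[...,1]<-.31)&(P[...,1]>-.36)
print("side",m.sum(),np.median(P[m],0),P[m][:,2].max())
cv2.imwrite("pics/s13.png",cv2.resize(c["img"][130:430,200:480,::-1],None,fx=2,fy=2,interpolation=cv2.INTER_CUBIC))
E
```

```text
time: 26.42
ee_pos: [0.4442, -0.3351, 0.0399]
eef_rot: [0.999, -0.051, -0.0, -0.0]
ft_force: [0.6, -0.1, -0.5]
width: 0.0336
time: 27.05
ee_pos: [0.4138, -0.3311, 0.194]
eef_rot: [0.999, -0.05, 0.001, -0.0]
ft_force: [0.2, -1.2, 0.1]
width: 0.035
time: 27.3
ee_pos: [0.375, -0.3287, 0.1934]
eef_rot: [0.999, -0.053, 0.0, 0.001]
ft_force: [-0.7, 0.2, -0.1]
width: 0.0353
[ 0.37504293 -0.32871788  0.19339097] 0.0352799327275141 [-0.69482062  0.15384634 -0.05755462]
head top wrist 866 [ 0.44320974 -0.33460229  0.07147758]
side 186 [ 0.44091209 -0.34012736  0.07219167] 0.07548123852478672
```

View pics/w13.png

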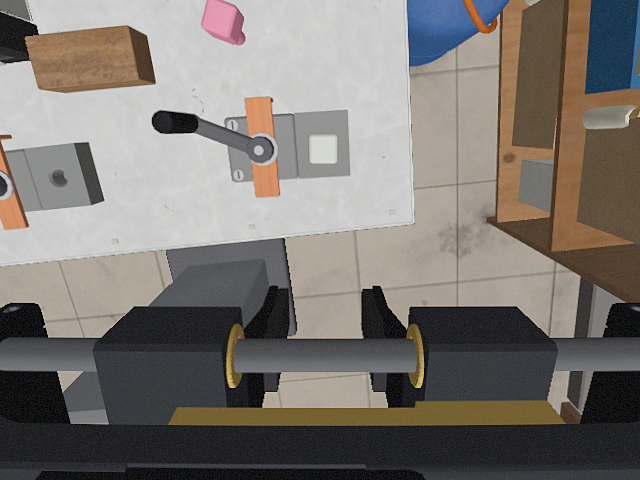

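View pics/s13.png

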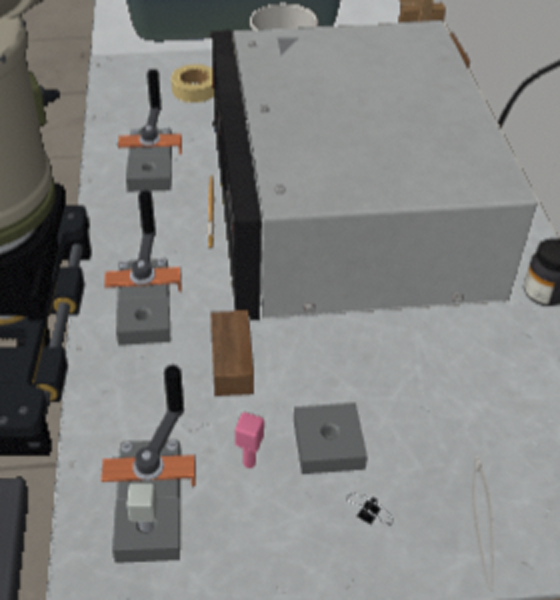

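The head top is at 0.0715–0.072, the same as in the holder, and the pin is upright at (323,149) in the wrist view. The wood block, tape and cup are where they were, and the arm is clear. I hand in.

```bash
python3 -c "
from bench import *
print(close_job())"
```

```text
the job is handed in; nothing more can be done
None
```

The marker pin is fully home in the socket of the loose clamp, the one nearest the side camera at y ≈ -0.28. I handed the job in at about 27 s.

**Lever checks**

| Clamp | Gave at | Firm at | Result |
|---|---|---|---|
| Near | about 2 N | about 10 N, after about 26 mm | Loose |
| Middle | about 4–5 N | about 10 N | Tight |
| Far | about 5 N | about 11 N | Tight |

The highest net force I read on any clamp was about 13 N, both at the near handle and while seating the pin. That is below the 20 N limit, though I only had readings at the end of each move.

**Pin:** I took the white square-headed pin, not the pink decoy, from its holder. It went into the socket with almost no resistance and bottomed at the same height as at pickup, then I let go.

**Last checks**
- **Seating:** the head top measured 0.0715 m (wrist camera) and 0.072 m (side camera), matching its height in the holder, and the pin looked upright.
- **Bystanders:** in the last side view the tape roll, wood block and cup looked undisturbed. I did not re-measure their positions.
- **Arm:** the gripper was clear of everything.

**What disagreed**
- **Near lever:** partway through, the fingers stuck to the handle by friction and pulled sideways, peaking at about 8 N total. I followed the arc to relieve this before the final push.
- **Upward force:** there was also an unexplained upward force of up to about 7 N on the tool while pressing.
- **Camera offset:** camera estimates of the socket's position differed by 2–5 mm in x. I settled it by comparing the pin tip with the hole in one close-up wrist picture.

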